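# Sort the worktop clutter into trays and bowl

### The arm

A 6-joint arm with a two-finger parallel gripper is mounted at the origin on a cart in front of the work surface, level with it; the furniture and walls round the work are solid. World frame = base frame: x ahead of the robot, y to its left, z up, the work surface at z = 0. Lengths are in m, angles in rad, forces in N, time in s.
With the tool pointing down it reaches from about 0.35 to 0.8 m from the base axis. Payload 7.3 kg.
Tool frame: the origin (TCP) lies midway between the tips of the shut fingers; the grasp point (between the pads) lies 19 mm behind it; z points along the fingers, y is the line along which they close (so a half turn about z gives the same grasp; the last joint's range is limited). The gripper opens to 85 mm and grips with 20 to 120 N. Pads are 22 mm wide; open, the fingers measure 114 mm over their backs; the gripper's body (76 mm by 85 mm) begins 54 mm behind the grasp point. The pads swing forward as they close: fully open they stand 13 mm farther back than shut.
Start: joints at [-1.441, 0.342, 1.524, -0, 1.275, -0.146], TCP at [0.143, -0.505, 0.231] pointing down, gripper open.
Joint ranges: [-2.53, 2.53], [-0.77, 2.02], [0.04, 2.7], [-1, 4.14], [0.28, 2.66], [-3.11, 3.11]. Speed limits (rad/s): [2.57, 2.57, 3.14, 3.14, 3.14, 3.14].

### API

Orientations are given as a unit quaternion [x, y, z, w].
In Python, from workcell import env gives the robot as it stands.
- The arm moves only by the tool drive_tool, never from a script. Its argument "commands" is one flat list of numbers, 7 for each row, row after row: the closure, from -1 (fully open) to 1 (shut), then the shift along the tool's x, y, z normalised to -1 to 1, where 1 is 10 cm, then the turn, a rotation vector about the tool's x, y, z normalised to -1 to 1, where 1 is pi rad. In form: [jaw, dx, dy, dz, rx, ry, rz, jaw, dx, dy, dz, rx, ry, rz, ...]. A call has 1 to 10 rows; each row is the pose to reach, as a shift and turn from the pose commanded when the call began, along the tool's axes at that moment, turning the shorter way round; what a row does not reach only later rows make up. A row lasts 1/8 s, in which the tool goes at most 62.5 mm and 10.7 degrees, less where a joint would pass 70% of its speed; a pose out of reach is approached as far as the arm can. A call with a number of a shift or a turn outside -1 to 1 is refused whole. A call with a gripper value outside its range is refused whole. The fingers move at their own pace and stop on an object; the grip force is fixed at half the most. Time passes only in rows, so rows that repeat a pose let the fingers close. It gives the time, the measured TCP pose, the force, the opening and the grip force at its end, in the units of the state.
- env.get_obs(): the state, without advancing time (a new reading comes with each control period).
- env.camera(name): name is "side" or "top" or "wrist"; returns (picture, depth): 384x512x3 uint8, red, green, blue; 384x512 float32, m along the optical axis (not along the pixel's ray), 0 where there is no reading.
- env.camera_info(name): a dict with "K" (3x3 intrinsics, pixels), "xyz" and "attitude" of the camera in the world. Camera axes: x right, y down, z forward; pixel columns grow to the right and rows downward; lengths in m; the calibration is good to about 2 mm. A picture is of the moment at which its call begins: read the wrist's pose just before it. camera_info takes no time and is no camera call; for the wrist camera it gives the pose at the moment of the call.
- env.job_done(): hands the job in; it is judged then, once.
Trained networks look in the newest picture that a camera, given by its name, has taken for a name from the list of things; names that differ only in an ending like _2 or _b are one class to them, and where a whole thing is asked for, a point or a joint stands for the part that bears it (a point fixed in the world has none). Each returns a list of dicts, best first, with "conf" (0 to 1); they miss things now and then, are a little off and sometimes report something else, mostly with a low value. They report only what shows in the picture. A call takes as long as a camera call. They do not tell look-alikes from the thing itself.
- env.boxes_of(camera, label): "box" ([left, top, right, bottom] in pixels, round what is visible of it).
- env.silhouettes(camera, label): "region" (384x512 bool, what is visible of it) and "box" ([left, top, right, bottom] in pixels, round what is visible of it).
- env.mark_of(camera, label): "at" ([column, row] in pixels: a listed point, or the origin of a listed thing).
The state is a dict: "time_s": time; "joints": joint angles; "qd": joint speeds; "tau": joint torques, N m; "eef_pos": TCP position; "tcp_rot": TCP orientation; "ft_force": force on the tool from outside, world axes, zero at the start; "wrist_torque": the same for the moment, N m; "width": opening from 0.0 (shut) to 1.0 (fully open); "grasp_force": force on a finger pad.
Only numpy, scipy, OpenCV 4.12 (cv2) and the standard library are available. Lean on these libraries where they do the work, as an engineer would, in place of code of your own. Each camera call takes 0.05 s, during which the arm holds its last target. There are 200 camera calls.

### The job

Tidy the mixed things at the front of the worktop: stand the two spice jars upright in the white spice tray, one in each bay, stand the two egg cups upright in the wooden egg-cup tray, one in each bay, and put the garlic into the cream bowl. Either jar or cup may take either bay of its tray. Leave the match box and the brass weight undisturbed where they lie.

Things in the scene. Friction and masses are not known exactly. Their poses are not given: they have to be found in the camera images.
- spice_jar_blue: Small spice jar, glass with a black cap and a dark blue label: upright cylinder of diameter 41 mm, 105 mm tall, about 0.11 kg. Stands upright at the start. Origin: centre of the underside; z up along its axis.
- spice_jar_red: Small spice jar, glass with a black cap and a white and red label: upright cylinder of diameter 41 mm, 105 mm tall, about 0.11 kg. Stands upright at the start. Origin: centre of the underside; z up along its axis.
- egg_cup_pale: Turned egg cup, pale cream, empty, on a stem: diameter 48 mm at the rim, 41 mm at the foot, 56 mm tall, about 0.05 kg; the cup part (from 36 mm up) widens to the rim and can be gripped from above across the outside just below the rim. Stands upright at the start. Origin: centre of the underside; z up along its axis.
- egg_cup_brown: Turned egg cup, brown wood, empty, on a stem: diameter 48 mm at the rim, 41 mm at the foot, 56 mm tall, about 0.05 kg; the cup part (from 36 mm up) widens to the rim and can be gripped from above across the outside just below the rim. Stands upright at the start. Origin: centre of the underside; z up along its axis.
- garlic: Whole pinkish-white garlic bulb, 48 x 50 mm wide, 51 mm tall with its tip, about 0.025 kg, sitting on its flat underside, tip up. Rigid. Origin: centre of the underside; z up through the tip.
- spice_tray: Spice tray: white plastic tray with dark grey rubber in its bays. Fixed. 82 (x) x 160 (y) x 28 mm high, walls 5 mm, floor top 5 mm up; a wire handle on each short end reaches 10 mm farther. A 5 mm divider, as high as the walls, makes two open bays side by side along y, each 72 x 72 mm inside, centred at x = 0, y = +39 and -39 mm. Origin: centre of the underside, on the worktop; z up.
- egg_cup_tray: Egg-cup tray: light wooden tray with cork in its bays. Fixed. 82 (x) x 160 (y) x 28 mm high, walls 5 mm, floor top 5 mm up; a wire handle on each short end reaches 10 mm farther. A 5 mm divider, as high as the walls, makes two open bays side by side along y, each 72 x 72 mm inside, centred at x = 0, y = +39 and -39 mm. Origin: centre of the underside, on the worktop; z up.
- bowl: Round cream stoneware bowl, open, empty. Fixed. Outer diameter 135 mm at the rim, 53 mm high, walls sloping out; inner floor 18 mm above the worktop and about 75 mm across; inside about 90 mm across at 31 mm height, 120 mm at the rim. Origin: centre of the underside; z up.
- match_box: Bystander: red box of matches lying flat, 45 (x) x 70 (y) x 18 mm. Loose; to be left where it is. Origin: centre of the underside.
- brass_weight: Bystander: brass bell-shaped kitchen weight, diameter 40 mm, 34 mm tall. Loose; to be left where it is. Origin: centre of the underside.
Mind the look-alikes: they are no part of the job. What is shaped like the egg_cup_brown but blue is not meant. Leave any black look-alike of the bowl alone.

How it is judged:
By the outcome, as a careful person would: the job done as asked, in the order asked, and still so for the second after the job is handed in, with the robot touching nothing.
It also fails if it takes over 128 s, if anything falls off the work surface, if the arm or the gripper's body presses on something with over 40 N, if the wrist force passes 120 N, or if a joint passes its speed limit or range.

## Working session

There is one attempt and no reset: what is moved stays moved. The work goes in short steps, Python scripts to look and compute and a tool call to move; the robot and the scene stay as the last step left them, time stands still between calls to the robot, and variables do not carry over. Pictures are saved under pics/ and viewed, at most 14 in all, crops included, and the job is handed in when it is done.

Besides the shell and the picture viewer there is one more tool, called after "Request:" as a command line: name --argument value ..., lists and objects as JSON in quotes. drive_tool: Moves the arm, as the interface text tells. Its arguments: {"type":"object","properties":{"commands":{"type":"array","items":{"type":"number","minimum":-1,"maximum":1}}},"required":["commands"]}

```bash
mkdir -p pics; ls; cat > h.py <<'E'
import numpy as np, cv2
from scipy.spatial.transform import Rotation as R
from workcell import env
def snap(c,fn=None):
    im,d=env.camera(c)
    if fn: cv2.imwrite('pics/'+fn,im[:,:,::-1])
    return im,d
def cam(c):
    i=env.camera_info(c); a=np.array(i['attitude'],float)
    M=R.from_quat(a).as_matrix() if a.size==4 else a.reshape(3,3)
    return np.array(i['K']),np.array(i['xyz']),M
def pts(c,d):
    K,p,M=cam(c); v,u=np.indices(d.shape)
    P=np.stack([(u-K[0,2])/K[0,0]*d,(v-K[1,2])/K[1,1]*d,d],-1)@M.T+p
    P[d<=0]=np.nan
    return P
E
python3 - <<'E'
from h import *
print(env.get_obs())
for c in ['top','side']:
    i=env.camera_info(c);print(c,i)
    im,d=snap(c,c+'0.png'); np.savez(c+'0.npz',im=im,d=d)
    P=pts(c,d)
    for l in ['spice_jar_blue','spice_jar_red','egg_cup_pale','egg_cup_brown','garlic','spice_tray','egg_cup_tray','bowl','match_box','brass_weight']:
        for s in env.silhouettes(c,l)[:4]:
            q=P[s['region']]; q=q[~np.isnan(q[:,0])]
            if len(q)==0: continue
            t=q[q[:,2]>q[:,2].max()-.012]
            lo,hi=np.percentile(t,[2,98],0)
            print(l,round(s['conf'],2),np.round(s['box']),'ctr',((lo+hi)/2).round(3),'ext',(hi-lo).round(3),'zmax',q[:,2].max().round(3))
E
```

```text
pics
{'time_s': 0.0, 'joints': array([-1.44100936e+00,  3.42740999e-01,  1.52501889e+00,  3.28978056e-05,
        1.27541846e+00, -1.45946383e-01]), 'qd': array([ 0.00033316,  0.00278024,  0.00144515,  0.00028379,  0.00042111,
       -0.00015258]), 'tau': array([-3.53750394e-06, -4.33673859e+01, -2.46011066e+01, -1.79483177e-04,
        7.87574798e-03,  2.07617961e-05]), 'eef_pos': array([ 0.14293764, -0.50474519,  0.23061583]), 'tcp_rot': array([ 9.90511782e-01,  1.37425550e-01,  2.21381275e-05, -7.92694512e-04]), 'ft_force': array([-0.1814847 , -1.3781626 , -0.19441876]), 'wrist_torque': array([ 0.01088656,  0.05197161, -0.03564711]), 'grasp_force': 0.0, 'width': 1.0026952846034987}
top {'K': array([[439.7069592 ,   0.        , 255.84035662],
       [  0.        , 439.7069592 , 193.1522992 ],
       [  0.        ,   0.        ,   1.        ]]), 'xyz': array([ 0.26033451, -0.01832073,  1.29776993]), 'attitude': array([-0.69463331,  0.71276466, -0.07173684,  0.06561195])}
spice_jar_blue 0.8 [317. 204. 336. 218.] ctr [ 0.448 -0.236  0.106] ext [0.037 0.035 0.01 ] zmax 0.112
spice_jar_
[... 2030 characters left out ...]
 0.011] zmax 0.05
spice_tray 0.66 [208. 180. 238. 220.] ctr [ 0.595 -0.005  0.025] ext [0.081 0.167 0.011] zmax 0.031
egg_cup_tray 0.81 [192. 232. 237. 290.] ctr [0.602 0.256 0.025] ext [0.089 0.166 0.01 ] zmax 0.031
bowl 0.73 [213. 141. 252. 169.] ctr [ 0.586 -0.233  0.049] ext [0.125 0.132 0.011] zmax 0.055
bowl 0.63 [233. 116. 271. 142.] ctr [ 0.526 -0.423  0.05 ] ext [0.125 0.137 0.011] zmax 0.056
match_box 0.6 [281. 176. 293. 190.] ctr [ 0.4   -0.101  0.016] ext [0.027 0.046 0.009] zmax 0.021
match_box 0.16 [279. 130. 288. 148.] ctr [ 0.409 -0.349  0.053] ext [0.044 0.052 0.01 ] zmax 0.059
brass_weight 0.62 [268. 242. 285. 264.] ctr [0.442 0.22  0.029] ext [0.023 0.024 0.012] zmax 0.035
```

```bash
python3 - <<'E'
import cv2
t=cv2.imread('pics/top0.png'); cv2.imwrite('pics/top_c.png',cv2.resize(t[130:260,90:430],(800,306),interpolation=3))
s=cv2.imread('pics/side0.png'); cv2.imwrite('pics/side_c.png',cv2.resize(s[100:320,170:330],(436,600),interpolation=3))
E
```

```text
(no output)
```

View pics/top_c.png

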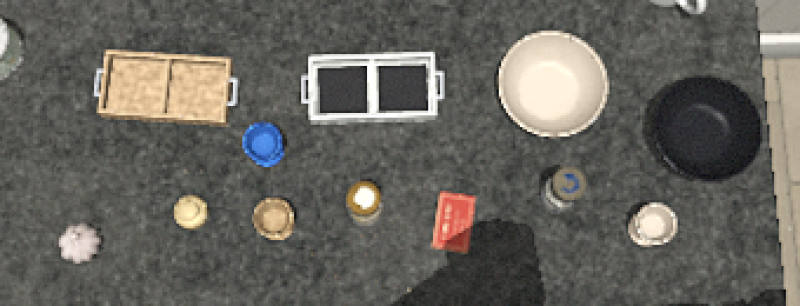

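View pics/side_c.png

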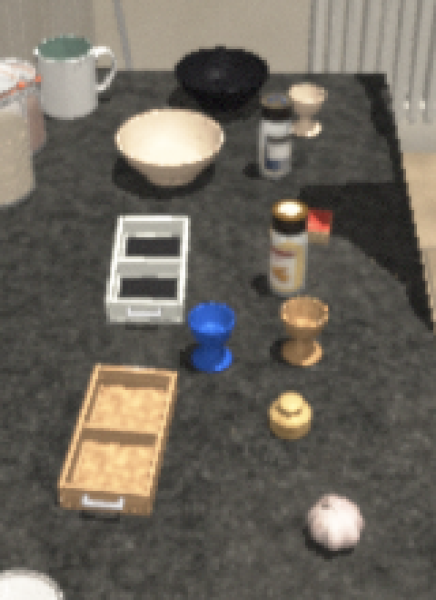

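The top crop shows these, in crop pixels. The blue-label jar is at (566,185) and the white/red-label jar at (364,200); nothing else looks like a jar. The pale cup is at (652,224) and the brown cup at (274,218). The blue cup at (263,145) is a decoy. The cream bowl is at (553,83), and the black bowl at (703,128) is a decoy. The garlic is at (79,243), the brass weight at (190,211) and the match box at (455,222).

The side view agrees with this.

```bash
python3 - <<'E'
from h import *
for c in ['top','side']:
    f=np.load(c+'0.npz'); P=pts(c,f['d'])
    for n,(x,y) in dict(spice=(.594,-.008),egg=(.6,.253)).items():
        m=(abs(P[...,0]-x)<.07)&(abs(P[...,1]-y)<.1)&(P[...,2]>.022)&(P[...,2]<.04)
        r=cv2.minAreaRect((P[m][:,:2]*1000).astype(np.float32)); print(c,n,np.round(r[0],1),np.round(r[1],1),round(r[2],1))
    m=(abs(P[...,0]-.405)<.06)&(abs(P[...,1]-.353)<.06)&(P[...,2]>.012)
    q=P[m]; print('garlic',q.min(0).round(3),q.max(0).round(3))
    m=(abs(P[...,0]-.405)<.05)&(abs(P[...,1]+.1)<.05)&(P[...,2]>.012); q=P[m]; print('match',q.min(0).round(3),q.max(0).round(3))
E
```

```text
top spice [591.9 -10. ] [ 83.8 176.5] 0.4
top egg [598.9 252.1] [179.5  83.7] 84.5
garlic [0.38  0.329 0.015] [0.427 0.377 0.051]
match [ 0.38  -0.135  0.012] [ 0.454 -0.079  0.027]
side spice [595.6  -3.6] [ 82.3 175.7] 0.6
side egg [602.3 253.7] [164.5  82. ] 84.3
garlic [0.382 0.34  0.013] [0.43  0.382 0.05 ]
match [ 0.385 -0.126  0.013] [ 0.413 -0.078  0.022]
```

Request:
drive_tool --commands '[-1,0,0,0,0,0,-0.412,-1,0,0,0,0,0,-0.412,-1,0,0,0,0,0,-0.412,-1,0,0,0,0,0,-0.412,-1,0,0,0,0,0,-0.412,-1,0,0,0,0,0,-0.412,-1,0,0,0,0,0,-0.412,-1,0,0,0,0,0,-0.412,-1,0,0,0,0,0,-0.412]'

```text
time_s: 2.22
eef_pos: [0.143, -0.5052, 0.2313]
tcp_rot: [0.708, 0.706, -0.0, 0.0]
ft_force: [0.6, -0.5, -0.5]
width: 1.0
grasp_force: 0.0
```

Request:
drive_tool --commands '[-1,0.9,1,0,0,0,0,-1,0.9,1,0,0,0,0,-1,0.9,1,0,0,0,0,-1,0.9,1,0,0,0,0]'

```text
time_s: 2.72
eef_pos: [0.2434, -0.4152, 0.2316]
tcp_rot: [0.707, 0.707, -0.0, 0.0]
ft_force: [0.6, -0.5, -0.3]
width: 0.999
grasp_force: 0.0
```

Request:
drive_tool --commands '[-1,0.9,1,0,0,0,0,-1,0.9,1,0,0,0,0,-1,0.9,1,0,0,0,0,-1,0.9,1,0,0,0,0]'

```text
time_s: 3.22
eef_pos: [0.3428, -0.3262, 0.2313]
tcp_rot: [0.707, 0.707, -0.0, 0.0]
ft_force: [-0.6, -0.2, -0.4]
width: 1.0
grasp_force: 0.0
```

Request:
drive_tool --commands '[-1,0.9,1,0,0,0,0,-1,0.9,1,0,0,0,0,-1,0.9,1,0,0,0,0,-1,0.9,1,0,0,0,0]'

```text
time_s: 3.72
eef_pos: [0.4426, -0.2367, 0.2311]
tcp_rot: [0.708, 0.707, -0.0, -0.0]
ft_force: [-0.3, 0.6, -0.6]
width: 1.0
grasp_force: 0.0
```

```bash
cat >> h.py <<'E'
def st():
    o=env.get_obs(); r=R.from_quat(o['tcp_rot']).as_matrix()
    print('t',round(o['time_s'],2),'p',o['eef_pos'].round(4),'xyaw',round(np.degrees(np.arctan2(r[1,0],r[0,0])),1),'tilt',r[:2,2].round(3),'w',round(o['width'],2),'g',round(o['grasp_force'],1),'q6',o['joints'][5].round(2))
E
python3 - <<'E'
from h import *
st()
im,d=snap('wrist','w1.png'); P=pts('wrist',d)
for n,x,y,lo in [('jar',.45,-.235,.09),('pale',.407,-.3485,.045)]:
    m=(abs(P[...,0]-x)<.04)&(abs(P[...,1]-y)<.04)&(P[...,2]>lo); q=P[m]
    if len(q): print(n,len(q),q.min(0).round(3),q.max(0).round(3),((q.min(0)+q.max(0))/2).round(3))
E
```

```text
t 3.73 p [ 0.4426 -0.2367  0.2311] xyaw 89.9 tilt [-0.001 -0.001] w 1.0 g 0.0 q6 -0.64
jar 18708 [ 0.41  -0.258  0.09 ] [ 0.49  -0.216  0.328] [ 0.45  -0.237  0.209]
pale 544 [ 0.385 -0.373  0.045] [ 0.431 -0.325  0.057] [ 0.408 -0.349  0.051]
```

View pics/w1.png

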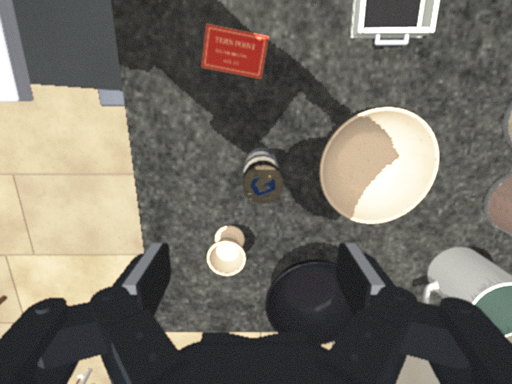

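The wrist view shows the blue-label jar cap at (262,184), the pale cup at (227,258), the cream bowl at (380,165), and the match box at (235,50). The jar and pale cup positions agree with the other two cameras. I'll go for the blue jar first.

Request:
drive_tool --commands '[-0.5,0,0.07,0.5,0,0,0,-0.5,0,0.07,1,0,0,0,-0.5,0,0.07,1,0,0,0,-0.5,0,0.07,1,0,0,0]'

```text
time_s: 4.28
eef_pos: [0.4504, -0.2371, 0.133]
tcp_rot: [0.708, 0.706, 0.0, 0.001]
ft_force: [0.4, -0.5, 0.8]
width: 0.748
grasp_force: 0.0
```

Request:
drive_tool --commands '[-0.5,0,0,0.4,0,0,0,-0.5,0,0,0.8,0,0,0,-0.5,0,0,0.8,0,0,0,-0.5,0,0,0.8,0,0,0]'

```text
time_s: 4.78
eef_pos: [0.4515, -0.2366, 0.0537]
tcp_rot: [0.707, 0.707, 0.0, 0.002]
ft_force: [0.1, -1.0, -0.1]
width: 0.752
grasp_force: 0.0
```

Request:
drive_tool --commands '[1,0,0,0,0,0,0,1,0,0,0,0,0,0,1,0,0,0,0,0,0,1,0,0,0,0,0,0,1,0,0,0,0,0,0,1,0,0,0,0,0,0,1,0,0,0,0,0,0,1,0,0,0,0,0,0]'

```text
time_s: 5.78
eef_pos: [0.4513, -0.2362, 0.0534]
tcp_rot: [0.707, 0.707, 0.0, 0.002]
ft_force: [-0.1, -0.4, 8.0]
width: 0.463
grasp_force: 59.5
```

Request:
drive_tool --commands '[1,0,0,-0.4,0,0,0,1,0,0,-0.8,0,0,0,1,0,0,-0.9,0,0,0,1,0,0,-0.9,0,0,0]'

```text
time_s: 6.28
eef_pos: [0.4503, -0.2354, 0.1418]
tcp_rot: [0.707, 0.707, 0.0, 0.001]
ft_force: [0.7, -0.5, -2.1]
width: 0.464
grasp_force: 60.9
```

Request:
drive_tool --commands '[1,0.48,0.36,0,0,0,0,1,0.95,0.72,0,0,0,0,1,0.95,0.72,0,0,0,0,1,0.95,0.72,0,0,0,0]'

```text
time_s: 6.78
eef_pos: [0.5213, -0.14, 0.1397]
tcp_rot: [0.707, 0.707, -0.001, -0.001]
ft_force: [-0.7, 0.4, -1.4]
width: 0.464
grasp_force: 61.1
```

Request:
drive_tool --commands '[1,0.48,0.36,0,0,0,0,1,0.95,0.72,0,0,0,0,1,0.95,0.72,0,0,0,0,1,0.95,0.72,0,0,0,0]'

```text
time_s: 7.28
eef_pos: [0.5933, -0.0466, 0.1404]
tcp_rot: [0.708, 0.707, -0.001, -0.001]
ft_force: [-0.7, -0.5, -0.5]
width: 0.463
grasp_force: 61.4
```

```bash
python3 - <<'E'
from h import *
st()
im,d=snap('wrist','w2.png')
for c in ['top','side']:
    im,d=snap(c); P=pts(c,d)
    m=(abs(P[...,0]-.594)<.05)&(abs(P[...,1]+.046)<.05)&(P[...,2]<.04)&(P[...,2]>.022)
    m2=(abs(P[...,0]-.594)<.05)&(abs(P[...,1]+.046)<.05)&(P[...,2]>.075)&(P[...,2]<.15)
    q=P[m2]; print(c,m.sum(),len(q), q.min(0).round(3) if len(q) else '',q.max(0).round(3) if len(q) else '')
E
```

```text
t 7.28 p [ 0.5933 -0.0466  0.1404] xyaw 89.9 tilt [-0.002 -0.   ] w 0.46 g 61.4 q6 -0.2
top 4 0  
side 142 249 [ 0.563 -0.049  0.087] [ 0.622 -0.025  0.15 ]
```

View pics/w2.png

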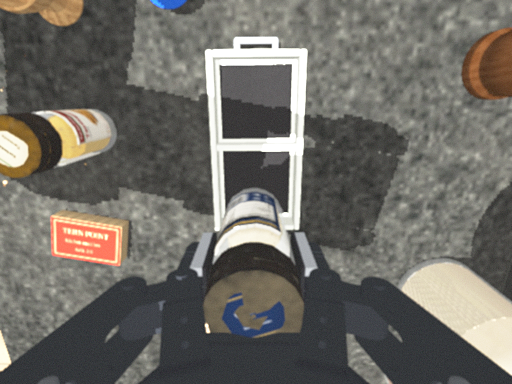

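The wrist view shows the held jar hanging at about (255,250), centred between the tray walls (columns 215 and 300) and over the nearer bay. I'll lower it, release it, and move over the red jar.

Request:
drive_tool --commands '[1,0,0,0.3,0,0,0,1,0,0,0.6,0,0,0,1,0,0,0.75,0,0,0,1,0,0,0.8,0,0,0,1,0,0,0.8,0,0,0,1,0,0,0.8,0,0,0]'

```text
time_s: 8.18
eef_pos: [0.595, -0.0457, 0.0624]
tcp_rot: [0.707, 0.707, 0.0, 0.001]
ft_force: [0.3, -0.4, -1.7]
width: 0.464
grasp_force: 61.4
```

Request:
drive_tool --commands '[-0.5,0,0,0,0,0,0,-0.5,0,0,0,0,0,0,-0.5,0,0,0,0,0,0,-0.5,0,0,0,0,0,0,-0.5,0,0,-0.5,0,0,0,-0.5,0,0,-1,0,0,0,-0.5,0,0,-1,0,0,0,-0.5,0,0,-1,0,0,0]'

```text
time_s: 9.18
eef_pos: [0.5939, -0.0454, 0.1608]
tcp_rot: [0.707, 0.707, -0.0, -0.0]
ft_force: [0.2, -0.1, -0.8]
width: 0.746
grasp_force: 0.0
```

Request:
drive_tool --commands '[-0.5,0.25,-0.4,0,0,0,0,-0.5,0.25,-0.77,0,0,0,0,-0.5,0.25,-0.77,0,0,0,0]'

```text
time_s: 9.55
eef_pos: [0.5144, -0.0198, 0.1598]
tcp_rot: [0.707, 0.707, -0.001, -0.002]
ft_force: [0.5, -0.2, -0.1]
width: 0.749
grasp_force: 0.0
```

Request:
drive_tool --commands '[-0.5,0.25,-0.4,0,0,0,0,-0.5,0.25,-0.77,0,0,0,0,-0.5,0.25,-0.77,0,0,0,0,-0.5,0.25,-0.77,0,0,0,0]'

```text
time_s: 10.05
eef_pos: [0.4417, 0.0043, 0.1612]
tcp_rot: [0.707, 0.707, 0.0, 0.0]
ft_force: [-0.1, 1.5, 0.9]
width: 0.752
grasp_force: 0.0
```

```bash
python3 - <<'E'
from h import *
st()
for c in ['top','side','wrist']:
    im,d=snap(c,'chk1_%s.png'%c); P=pts(c,d)
    for n,x,y in [('blue',.594,-.046),('red',.439,.004)]:
        m=(np.hypot(P[...,0]-x,P[...,1]-y)<.04)&(P[...,2]>.098)&(P[...,2]<.118)
        q=P[m]
        if len(q)>10: print(c,n,len(q), q.min(0).round(3),q.max(0).round(3),((q.min(0)+q.max(0))/2).round(3))
E
```

```text
t 10.05 p [0.4417 0.0043 0.1612] xyaw 89.9 tilt [ 0.001 -0.   ] w 0.75 g 0.0 q6 -0.16
top blue 164 [ 0.573 -0.066  0.1  ] [ 0.612 -0.029  0.117] [ 0.593 -0.047  0.109]
side blue 115 [ 0.576 -0.069  0.098] [ 0.613 -0.025  0.113] [ 0.594 -0.047  0.106]
side red 100 [ 0.424 -0.015  0.098] [0.459 0.024 0.108] [0.441 0.004 0.103]
wrist blue 2310 [ 0.574 -0.068  0.098] [ 0.616 -0.026  0.112] [ 0.595 -0.047  0.105]
wrist red 2169 [ 0.421 -0.017  0.098] [0.46  0.023 0.106] [0.441 0.003 0.102]
```

Request:
drive_tool --commands '[-0.5,-0.01,-0.02,0.4,0,0,0,-0.5,-0.01,-0.02,0.8,0,0,0,-0.5,-0.01,-0.02,0.95,0,0,0,-0.5,-0.01,-0.02,0.95,0,0,0]'

```text
time_s: 10.7
eef_pos: [0.4381, 0.0036, 0.0651]
tcp_rot: [0.707, 0.707, -0.001, -0.001]
ft_force: [-0.1, 0.5, -0.2]
width: 0.749
grasp_force: 0.0
```

Request:
drive_tool --commands '[-0.5,0,0,0.13,0,0,0,-0.5,0,0,0.13,0,0,0,1,0,0,0.13,0,0,0,1,0,0,0.13,0,0,0,1,0,0,0.13,0,0,0,1,0,0,0.13,0,0,0,1,0,0,0.13,0,0,0,1,0,0,0.13,0,0,0,1,0,0,0.13,0,0,0]'

```text
time_s: 11.82
eef_pos: [0.4388, 0.0035, 0.0538]
tcp_rot: [0.707, 0.707, 0.0, 0.001]
ft_force: [-0.2, -0.1, 6.6]
width: 0.469
grasp_force: 59.7
```

Request:
drive_tool --commands '[1,0,0,-0.4,0,0,0,1,0,0,-0.8,0,0,0,1,0,0,-0.9,0,0,0,1,0,0,-0.9,0,0,0]'

```text
time_s: 12.32
eef_pos: [0.4381, 0.0037, 0.1431]
tcp_rot: [0.707, 0.707, 0.0, 0.0]
ft_force: [-0.4, -0.2, -1.3]
width: 0.464
grasp_force: 60.4
```

Request:
drive_tool --commands '[1,0.14,0.4,0,0,0,0,1,0.14,0.77,0,0,0,0,1,0.14,0.77,0,0,0,0]'

```text
time_s: 12.7
eef_pos: [0.5163, 0.0176, 0.141]
tcp_rot: [0.707, 0.707, -0.001, -0.001]
ft_force: [-0.5, 0.1, -0.8]
width: 0.468
grasp_force: 60.6
```

Request:
drive_tool --commands '[1,0.14,0.4,0,0,0,0,1,0.14,0.77,0,0,0,0,1,0.14,0.77,0,0,0,0,1,0.14,0.77,0,0,0,0]'

```text
time_s: 13.2
eef_pos: [0.5904, 0.0315, 0.1417]
tcp_rot: [0.707, 0.707, -0.001, -0.002]
ft_force: [-0.3, 0.3, -1.2]
width: 0.464
grasp_force: 60.8
```

Request:
drive_tool --commands '[1,0,0.03,0.3,0,0,0,1,0,0.03,0.6,0,0,0,1,0,0.03,0.75,0,0,0,1,0,0.03,0.8,0,0,0,1,0,0.03,0.8,0,0,0,1,0,0.03,0.8,0,0,0]'

```text
time_s: 13.95
eef_pos: [0.596, 0.0315, 0.0644]
tcp_rot: [0.707, 0.707, 0.001, 0.001]
ft_force: [-0.3, -0.4, -0.3]
width: 0.462
grasp_force: 60.8
```

Request:
drive_tool --commands '[-0.5,0,0,0,0,0,0,-0.5,0,0,0,0,0,0,-0.5,0,0,0,0,0,0,-0.5,0,0,0,0,0,0,-0.5,0,0,-0.5,0,0,0,-0.5,0,0,-1,0,0,0,-0.5,0,0,-1,0,0,0,-0.5,0,0,-1,0,0,0]'

```text
time_s: 14.95
eef_pos: [0.5949, 0.0316, 0.1628]
tcp_rot: [0.707, 0.707, -0.0, -0.0]
ft_force: [-0.5, -0.5, -1.6]
width: 0.753
grasp_force: 0.0
```

Request:
drive_tool --commands '[-0.5,-0.5,-0.23,0,0,0,0,-0.5,-0.95,-0.465,0,0,0,0,-0.5,-0.95,-0.465,0,0,0,0,-0.5,-0.95,-0.465,0,0,0,0]'

```text
time_s: 15.45
eef_pos: [0.5484, -0.0633, 0.1622]
tcp_rot: [0.708, 0.707, -0.0, -0.001]
ft_force: [0.4, 0.6, 0.4]
width: 0.75
grasp_force: 0.0
```

Request:
drive_tool --commands '[-0.5,-0.5,-0.23,0,0,0,0,-0.5,-0.95,-0.465,0,0,0,0,-0.5,-0.95,-0.465,0,0,0,0,-0.5,-0.95,-0.465,0,0,0,0]'

```text
time_s: 15.95
eef_pos: [0.5027, -0.1574, 0.1629]
tcp_rot: [0.707, 0.707, 0.0, -0.0]
ft_force: [0.7, 0.0, -0.3]
width: 0.749
grasp_force: 0.0
```

Request:
drive_tool --commands '[-0.5,-0.5,-0.23,0,0,0,0,-0.5,-0.95,-0.465,0,0,0,0,-0.5,-0.95,-0.465,0,0,0,0,-0.5,-0.95,-0.465,0,0,0,0]'

```text
time_s: 16.45
eef_pos: [0.4564, -0.2521, 0.1631]
tcp_rot: [0.707, 0.707, 0.0, -0.0]
ft_force: [-0.6, 0.3, 0.4]
width: 0.746
grasp_force: 0.0
```

Request:
drive_tool --commands '[-0.5,-0.5,-0.23,0,0,0,0,-0.5,-0.95,-0.465,0,0,0,0,-0.5,-0.95,-0.465,0,0,0,0,-0.5,-0.95,-0.465,0,0,0,0,-0.5,-0.95,-0.465,0,0,0,0]'

```text
time_s: 17.08
eef_pos: [0.4101, -0.3467, 0.1633]
tcp_rot: [0.706, 0.708, 0.0, -0.0]
ft_force: [-0.2, -0.4, -0.7]
width: 0.749
grasp_force: 0.0
```

```bash
cat >> h.py <<'E'
def chk(items,cams=('top','side','wrist')):
    st()
    for c in cams:
        im,d=snap(c,'last_%s.png'%c); P=pts(c,d)
        for n,x,y,h,r in items:
            m=(np.hypot(P[...,0]-x,P[...,1]-y)<r)&(P[...,2]>h-.01)&(P[...,2]<h+.01)
            q=P[m]
            if len(q)>10: print(c,n,len(q), q.min(0).round(3),q.max(0).round(3),((q.min(0)+q.max(0))/2).round(3))
E
python3 -c "
from h import *
chk([('blue',.594,-.046,.11,.04),('red',.594,.032,.11,.04),('pale',.407,-.3485,.056,.04)])"
```

```text
t 17.07 p [ 0.4101 -0.3467  0.1633] xyaw 90.1 tilt [0. 0.] w 0.75 g 0.0 q6 -0.85
top blue 166 [ 0.571 -0.066  0.101] [ 0.612 -0.029  0.118] [ 0.592 -0.047  0.109]
top red 165 [0.572 0.013 0.101] [0.611 0.049 0.118] [0.592 0.031 0.11 ]
side blue 108 [ 0.576 -0.067  0.1  ] [ 0.616 -0.025  0.113] [ 0.596 -0.046  0.107]
side red 121 [0.576 0.013 0.1  ] [0.615 0.052 0.113] [0.595 0.033 0.107]
side pale 69 [ 0.386 -0.375  0.046] [ 0.431 -0.323  0.057] [ 0.409 -0.349  0.052]
wrist pale 885 [ 0.385 -0.374  0.046] [ 0.431 -0.325  0.057] [ 0.408 -0.35   0.052]
```

Request:
drive_tool --commands '[-0.6,-0.03,-0.02,0.4,0,0,0,-0.6,-0.03,-0.02,0.8,0,0,0,-0.6,-0.03,-0.02,0.95,0,0,0,-0.6,-0.03,-0.02,0.95,0,0,0]'

```text
time_s: 17.73
eef_pos: [0.4071, -0.351, 0.068]
tcp_rot: [0.707, 0.707, 0.0, -0.001]
ft_force: [0.3, -0.3, -0.3]
width: 0.803
grasp_force: 0.0
```

Request:
drive_tool --commands '[-0.6,0,0,0.2,0,0,0,-0.6,0,0,0.4,0,0,0,-0.6,0,0,0.4,0,0,0,1,0,0,0.4,0,0,0,1,0,0,0.4,0,0,0,1,0,0,0.4,0,0,0,1,0,0,0.4,0,0,0,1,0,0,0.4,0,0,0,1,0,0,0.4,0,0,0]'

```text
time_s: 18.85
eef_pos: [0.408, -0.3523, 0.0304]
tcp_rot: [0.707, 0.707, -0.0, 0.002]
ft_force: [0.1, 1.1, 5.3]
width: 0.531
grasp_force: 60.3
```

Request:
drive_tool --commands '[1,0,0,-0.2,0,0,0,1,0,0,-0.4,0,0,0,1,0,0,-0.4,0,0,0]'

```text
time_s: 19.23
eef_pos: [0.4082, -0.3525, 0.0706]
tcp_rot: [0.707, 0.707, -0.0, 0.003]
ft_force: [0.0, 0.3, -1.5]
width: 0.526
grasp_force: 61.2
```

```bash
python3 -c "
from h import *
chk([('pale',.407,-.35,.096,.04)])
im=cv2.imread('pics/last_wrist.png'); cv2.imwrite('pics/w3.png',im[150:384,100:412])"
```

```text
t 19.23 p [ 0.4082 -0.3525  0.0706] xyaw 90.0 tilt [ 0.003 -0.004] w 0.53 g 61.2 q6 -0.85
side pale 102 [ 0.371 -0.372  0.086] [ 0.443 -0.32   0.106] [ 0.407 -0.346  0.096]
wrist pale 4601 [ 0.371 -0.372  0.086] [ 0.443 -0.324  0.106] [ 0.407 -0.348  0.096]
```

View pics/w3.png

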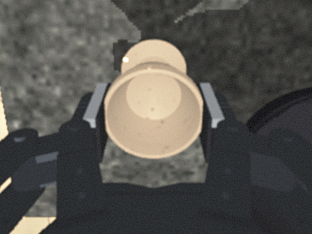

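The crop shows the pale cup held upright at (155,110), between the pads. I'll raise it and carry it to the far bay of the wooden tray.

Request:
drive_tool --commands '[1,0,0,-0.5,0,0,0,1,0,0,-0.9,0,0,0,1,0,0,-0.9,0,0,0]'

```text
time_s: 19.75
eef_pos: [0.4082, -0.3525, 0.1606]
tcp_rot: [0.707, 0.707, -0.0, 0.003]
ft_force: [-0.5, 0.1, -1.2]
width: 0.529
grasp_force: 61.6
```

Request:
drive_tool --commands '[1,0.5,0.14,0,0,0,0,1,0.92,0.28,0,0,0,0,1,0.92,0.28,0,0,0,0]'

```text
time_s: 20.12
eef_pos: [0.4349, -0.2564, 0.1567]
tcp_rot: [0.706, 0.708, -0.0, -0.002]
ft_force: [-0.5, -0.1, -0.3]
width: 0.528
grasp_force: 61.5
```

Request:
drive_tool --commands '[1,0.5,0.14,0,0,0,0,1,0.92,0.28,0,0,0,0,1,0.92,0.28,0,0,0,0]'

```text
time_s: 20.5
eef_pos: [0.4631, -0.1657, 0.1571]
tcp_rot: [0.706, 0.708, -0.0, -0.001]
ft_force: [0.7, 0.4, -1.1]
width: 0.53
grasp_force: 61.5
```

Request:
drive_tool --commands '[1,0.5,0.14,0,0,0,0,1,0.92,0.28,0,0,0,0,1,0.92,0.28,0,0,0,0]'

```text
time_s: 20.88
eef_pos: [0.4915, -0.0746, 0.1574]
tcp_rot: [0.706, 0.708, -0.0, -0.0]
ft_force: [0.1, 0.0, -1.4]
width: 0.53
grasp_force: 61.5
```

Request:
drive_tool --commands '[1,0.5,0.14,0,0,0,0,1,0.92,0.28,0,0,0,0,1,0.92,0.28,0,0,0,0]'

```text
time_s: 21.25
eef_pos: [0.5198, 0.0168, 0.1575]
tcp_rot: [0.707, 0.708, -0.0, -0.0]
ft_force: [-0.2, -0.5, -0.7]
width: 0.527
grasp_force: 61.5
```

Request:
drive_tool --commands '[1,0.5,0.14,0,0,0,0,1,0.92,0.28,0,0,0,0,1,0.92,0.28,0,0,0,0]'

```text
time_s: 21.62
eef_pos: [0.548, 0.1084, 0.1575]
tcp_rot: [0.707, 0.707, -0.0, 0.0]
ft_force: [-0.4, -0.3, -0.7]
width: 0.528
grasp_force: 61.5
```

Request:
drive_tool --commands '[1,0.5,0.14,0,0,0,0,1,0.92,0.28,0,0,0,0,1,0.92,0.28,0,0,0,0]'

```text
time_s: 22.0
eef_pos: [0.5761, 0.2, 0.1575]
tcp_rot: [0.707, 0.707, -0.0, 0.0]
ft_force: [-0.2, -1.4, -0.9]
width: 0.529
grasp_force: 61.6
```

Request:
drive_tool --commands '[1,0.5,0.14,0,0,0,0,1,0.92,0.28,0,0,0,0,1,0.92,0.28,0,0,0,0,1,0.92,0.28,0,0,0,0]'

```text
time_s: 22.5
eef_pos: [0.6037, 0.2897, 0.1576]
tcp_rot: [0.708, 0.706, -0.001, 0.0]
ft_force: [-0.5, 0.3, -0.6]
width: 0.529
grasp_force: 61.6
```

```bash
python3 -c "
from h import *
chk([('brown',.4255,.113,.056,.035),('blue',.594,-.046,.11,.035),('red',.594,.032,.11,.035)])"
```

```text
t 22.5 p [0.6037 0.2897 0.1576] xyaw 89.9 tilt [-0.001 -0.002] w 0.53 g 61.6 q6 0.34
top brown 93 [0.402 0.091 0.046] [0.445 0.137 0.064] [0.424 0.114 0.055]
top blue 167 [ 0.572 -0.066  0.1  ] [ 0.612 -0.029  0.117] [ 0.592 -0.047  0.109]
top red 164 [0.573 0.013 0.101] [0.611 0.049 0.117] [0.592 0.031 0.109]
side brown 106 [0.405 0.09  0.046] [0.45  0.138 0.058] [0.428 0.114 0.052]
side blue 73 [ 0.576 -0.07   0.101] [ 0.602 -0.026  0.113] [ 0.589 -0.048  0.107]
side red 47 [0.577 0.012 0.1  ] [0.592 0.05  0.112] [0.584 0.031 0.106]
wrist brown 31 [0.443 0.126 0.046] [0.447 0.13  0.056] [0.445 0.128 0.051]
```

View pics/last_wrist.png

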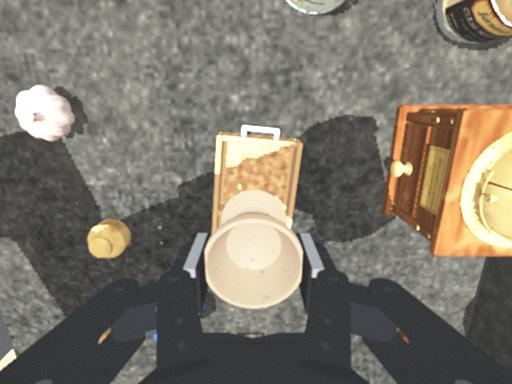

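The wrist view shows the cup foot at about (252,205), over the far bay and between the walls at columns 215 and 297. A wooden grinder stands at the right, so I'll check clearance to it before lowering.

```bash
python3 -c "
from h import *
for c in ['top','side']:
    f=np.load(c+'0.npz'); P=pts(c,f['d'])
    m=(P[...,0]>.655)&(P[...,0]<.95)&(P[...,1]>.15)&(P[...,1]<.45)&(P[...,2]>.04)
    q=P[m]; print(c,len(q),q.min(0).round(3),q.max(0).round(3))"
```

```text
top 12403 [0.655 0.15  0.04 ] [0.908 0.45  0.612]
side 19693 [0.655 0.15  0.04 ] [0.904 0.45  0.669]
```

```bash
python3 -c "
from h import *
for c in ['top','wrist']:
    d=np.load(c+'0.npz')['d'] if c=='top' else snap('wrist')[1]
    P=pts(c,d)
    for y in np.arange(.12,.44,.04):
        m=(P[...,0]>.55)&(abs(P[...,1]-y)<.02)&(P[...,2]>.05)&(P[...,2]<.45)&(np.hypot(P[...,0]-.604,P[...,1]-.29)>(0 if c=='top' else .065))
        q=P[m]
        if len(q): i=q[:,0].argmin(); print(c,round(y,2),len(q),q[i].round(3),q[:,2].max().round(3), (q[:,0]<.7).sum())"
```

```text
top 0.12 547 [0.874 0.109 0.063] 0.235 0
top 0.16 541 [0.874 0.161 0.052] 0.235 0
top 0.2 644 [0.789 0.211 0.206] 0.238 0
top 0.24 781 [0.744 0.259 0.094] 0.233 0
top 0.28 1170 [0.743 0.284 0.097] 0.238 0
top 0.32 1021 [0.742 0.309 0.102] 0.237 0
top 0.36 784 [0.744 0.347 0.099] 0.235 0
top 0.4 650 [0.774 0.419 0.051] 0.238 0
wrist 0.12 174 [0.879 0.114 0.052] 0.062 0
wrist 0.24 1174 [0.747 0.255 0.095] 0.1 0
wrist 0.28 4371 [0.747 0.298 0.093] 0.129 0
wrist 0.32 5091 [0.668 0.302 0.244] 0.246 8
wrist 0.36 2413 [0.747 0.351 0.096] 0.101 0
wrist 0.4 277 [0.78  0.42  0.077] 0.077 0
```

Request:
drive_tool --commands '[1,0,0,0.4,0,0,0,1,0,0,0.8,0,0,0,1,0,0,0.95,0,0,0,1,0,0,0.95,0,0,0]'

```text
time_s: 23.2
eef_pos: [0.6033, 0.292, 0.0629]
tcp_rot: [0.707, 0.707, -0.001, -0.0]
ft_force: [-0.2, -0.1, -0.4]
width: 0.529
grasp_force: 61.6
```

Request:
drive_tool --commands '[1,0,0,0.12,0,0,0,1,0,0,0.22,0,0,0,1,0,0,0.25,0,0,0,1,0,0,0.25,0,0,0]'

```text
time_s: 23.7
eef_pos: [0.6035, 0.2925, 0.0382]
tcp_rot: [0.707, 0.707, -0.0, -0.0]
ft_force: [-0.1, 0.6, -1.0]
width: 0.527
grasp_force: 61.6
```

Request:
drive_tool --commands '[-0.5,0,0,0,0,0,0,-0.5,0,0,0,0,0,0,-0.5,0,0,0,0,0,0,-0.5,0,0,0,0,0,0,-0.5,0,0,-0.5,0,0,0,-0.5,0,0,-1,0,0,0,-0.5,0,0,-1,0,0,0,-0.5,0,0,-1,0,0,0]'

```text
time_s: 24.7
eef_pos: [0.6031, 0.2924, 0.1378]
tcp_rot: [0.707, 0.707, -0.0, -0.0]
ft_force: [-0.8, 0.4, -1.1]
width: 0.746
grasp_force: 0.0
```

Request:
drive_tool --commands '[-0.5,-0.44,-0.45,-0.1,0,0,0,-0.5,-0.88,-0.89,-0.2,0,0,0,-0.5,-0.88,-0.89,-0.2,0,0,0,-0.5,-0.88,-0.89,-0.2,0,0,0]'

```text
time_s: 25.2
eef_pos: [0.5146, 0.2045, 0.1577]
tcp_rot: [0.708, 0.707, -0.0, -0.0]
ft_force: [0.1, 0.9, -0.1]
width: 0.748
grasp_force: 0.0
```

Request:
drive_tool --commands '[-0.5,-0.44,-0.45,0,0,0,0,-0.5,-0.88,-0.89,0,0,0,0,-0.5,-0.88,-0.89,0,0,0,0,-0.5,-0.88,-0.89,0,0,0,0,-0.5,-0.88,-0.89,0,0,0,0]'

```text
time_s: 25.82
eef_pos: [0.427, 0.1174, 0.1582]
tcp_rot: [0.707, 0.707, 0.0, 0.0]
ft_force: [0.3, 0.5, 0.1]
width: 0.749
grasp_force: 0.0
```

```bash
python3 -c "
from h import *
chk([('brown',.4255,.113,.056,.035),('pale',.604,.292,.061,.033),('decoy',.52,.127,.056,.035)])"
```

```text
t 25.82 p [0.427  0.1174 0.1582] xyaw 90.0 tilt [0.001 0.   ] w 0.75 g 0.0 q6 0.09
top pale 100 [0.577 0.272 0.051] [0.624 0.319 0.067] [0.6   0.296 0.059]
side brown 114 [0.405 0.089 0.046] [0.45  0.138 0.058] [0.428 0.114 0.052]
side pale 144 [0.58  0.271 0.052] [0.627 0.321 0.062] [0.603 0.296 0.057]
side decoy 106 [0.5   0.101 0.046] [0.544 0.15  0.058] [0.522 0.126 0.052]
wrist brown 897 [0.404 0.09  0.046] [0.45  0.137 0.057] [0.427 0.113 0.051]
wrist decoy 978 [0.497 0.103 0.046] [0.545 0.15  0.056] [0.521 0.127 0.051]
```

Request:
drive_tool --commands '[-0.5,-0.04,0,0.4,0,0,0,-0.5,-0.04,0,0.8,0,0,0,-0.5,-0.04,0,0.9,0,0,0,-0.5,-0.04,0,0.9,0,0,0]'

```text
time_s: 26.48
eef_pos: [0.4257, 0.1128, 0.0683]
tcp_rot: [0.707, 0.707, -0.0, -0.0]
ft_force: [-0.1, -0.6, 0.5]
width: 0.75
grasp_force: 0.0
```

Request:
drive_tool --commands '[-0.5,0,0,0.2,0,0,0,-0.5,0,0,0.38,0,0,0,-0.5,0,0,0.38,0,0,0,1,0,0,0.38,0,0,0,1,0,0,0.38,0,0,0,1,0,0,0.38,0,0,0,1,0,0,0.38,0,0,0,1,0,0,0.38,0,0,0,1,0,0,0.38,0,0,0]'

```text
time_s: 27.6
eef_pos: [0.4265, 0.1128, 0.032]
tcp_rot: [0.707, 0.707, 0.001, 0.001]
ft_force: [-1.5, -0.5, 7.2]
width: 0.513
grasp_force: 59.8
```

Request:
drive_tool --commands '[1,0,0,-0.3,0,0,0,1,0,0,-0.7,0,0,0,1,0,0,-1,0,0,0,1,0,0,-1,0,0,0]'

```text
time_s: 28.1
eef_pos: [0.4272, 0.1128, 0.1332]
tcp_rot: [0.707, 0.707, 0.003, 0.002]
ft_force: [0.2, -0.1, -0.6]
width: 0.517
grasp_force: 61.1
```

Request:
drive_tool --commands '[1,0.25,0.42,0,0,0,0,1,0.5,0.84,0,0,0,0,1,0.5,0.84,0,0,0,0]'

```text
time_s: 28.48
eef_pos: [0.5113, 0.1638, 0.1292]
tcp_rot: [0.707, 0.707, 0.0, 0.0]
ft_force: [-0.9, 0.3, -0.9]
width: 0.515
grasp_force: 61.2
```

Request:
drive_tool --commands '[1,0.25,0.42,0,0,0,0,1,0.5,0.84,0,0,0,0,1,0.5,0.84,0,0,0,0,1,0.5,0.84,0,0,0,0]'

```text
time_s: 28.98
eef_pos: [0.592, 0.212, 0.1291]
tcp_rot: [0.707, 0.707, -0.001, -0.001]
ft_force: [0.7, -0.4, -0.1]
width: 0.515
grasp_force: 61.3
```

```bash
python3 -c "
from h import *
chk([])"
```

```text
t 28.98 p [0.592  0.212  0.1291] xyaw 90.0 tilt [-0.003 -0.001] w 0.52 g 61.3 q6 0.22
```

View pics/last_wrist.png

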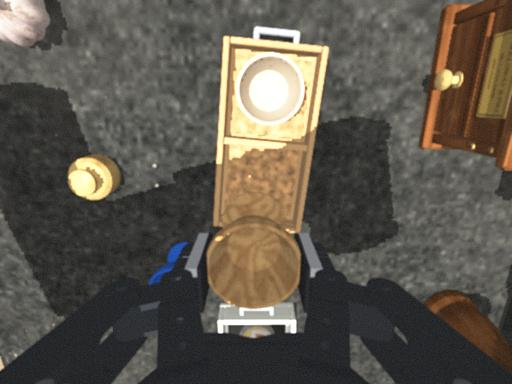

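The wrist view shows the pale cup standing in the far bay at (270,90), and the brown cup upright and held over the near bay at (255,260).

Request:
drive_tool --commands '[1,0,0.01,0.4,0,0,0,1,0,0.01,0.7,0,0,0,1,0,0.01,0.85,0,0,0,1,0,0.01,0.91,0,0,0,1,0,0.01,0.91,0,0,0,1,0,0.01,0.91,0,0,0]'

```text
time_s: 29.88
eef_pos: [0.5952, 0.2127, 0.0405]
tcp_rot: [0.707, 0.707, 0.001, 0.001]
ft_force: [-0.0, 0.6, -0.5]
width: 0.515
grasp_force: 61.3
```

Request:
drive_tool --commands '[-0.5,0,0,0,0,0,0,-0.5,0,0,0,0,0,0,-0.5,0,0,0,0,0,0,-0.5,0,0,0,0,0,0,-0.5,0,0,-0.5,0,0,0,-0.5,0,0,-1,0,0,0,-0.5,0,0,-1,0,0,0,-0.5,0,0,-1,0,0,0]'

```text
time_s: 30.88
eef_pos: [0.594, 0.2124, 0.1388]
tcp_rot: [0.707, 0.707, -0.0, -0.0]
ft_force: [-0.8, 0.1, 0.7]
width: 0.753
grasp_force: 0.0
```

Request:
drive_tool --commands '[-0.5,0.35,-0.47,-0.1,0,0,0,-0.5,0.7,-0.94,-0.1,0,0,0,-0.5,0.7,-0.94,-0.1,0,0,0,-0.5,0.7,-0.94,-0.1,0,0,0]'

```text
time_s: 31.38
eef_pos: [0.5003, 0.2824, 0.1482]
tcp_rot: [0.707, 0.707, -0.001, -0.0]
ft_force: [0.5, 0.1, 0.1]
width: 0.75
grasp_force: 0.0
```

Request:
drive_tool --commands '[-0.5,0.35,-0.47,0,0,0,0,-0.5,0.7,-0.94,0,0,0,0,-0.5,0.7,-0.94,0,0,0,0,-0.5,0.7,-0.94,0,0,0,0,-0.5,0.7,-0.94,0,0,0,0]'

```text
time_s: 32.0
eef_pos: [0.4081, 0.3517, 0.1489]
tcp_rot: [0.708, 0.706, -0.0, 0.0]
ft_force: [0.6, -0.8, -0.5]
width: 0.753
grasp_force: 0.0
```

```bash
python3 -c "
from h import *
chk([('brown',.596,.213,.061,.033),('pale',.604,.292,.061,.033),('garlic',.405,.355,.025,.04)])"
```

```text
t 32.0 p [0.4081 0.3517 0.1489] xyaw 89.8 tilt [ 0. -0.] w 0.75 g 0.0 q6 0.57
top brown 94 [0.569 0.191 0.051] [0.615 0.235 0.067] [0.592 0.213 0.059]
top pale 102 [0.577 0.271 0.051] [0.623 0.319 0.066] [0.6   0.295 0.059]
top garlic 125 [0.38  0.331 0.018] [0.427 0.377 0.035] [0.403 0.354 0.026]
side brown 132 [0.573 0.188 0.051] [0.618 0.238 0.062] [0.595 0.213 0.057]
side pale 142 [0.58  0.271 0.051] [0.627 0.321 0.064] [0.603 0.296 0.057]
side garlic 209 [0.382 0.338 0.015] [0.43  0.38  0.035] [0.406 0.359 0.025]
wrist brown 135 [0.584 0.191 0.051] [0.619 0.238 0.061] [0.602 0.215 0.056]
wrist pale 1286 [0.578 0.273 0.051] [0.628 0.32  0.062] [0.603 0.296 0.056]
wrist garlic 1160 [0.383 0.332 0.015] [0.431 0.381 0.035] [0.407 0.357 0.025]
```

Request:
drive_tool --commands '[-0.5,0.04,-0.02,0.4,0,0,0,-0.5,0.04,-0.02,0.8,0,0,0,-0.5,0.04,-0.02,0.95,0,0,0,-0.5,0.04,-0.02,0.95,0,0,0]'

```text
time_s: 32.65
eef_pos: [0.4046, 0.3563, 0.0538]
tcp_rot: [0.708, 0.707, -0.001, -0.0]
ft_force: [0.2, -0.2, 0.9]
width: 0.749
grasp_force: 0.0
```

Request:
drive_tool --commands '[-0.5,0,0,0.25,0,0,0,-0.5,0,0,0.45,0,0,0,-0.5,0,0,0.51,0,0,0,-0.5,0,0,0.51,0,0,0,1,0,0,0.51,0,0,0,1,0,0,0.51,0,0,0,1,0,0,0.51,0,0,0,1,0,0,0.51,0,0,0,1,0,0,0.51,0,0,0,1,0,0,0.51,0,0,0]'

```text
time_s: 33.9
eef_pos: [0.4054, 0.3572, 0.0051]
tcp_rot: [0.707, 0.707, 0.001, 0.0]
ft_force: [-1.4, -1.8, 7.6]
width: 0.524
grasp_force: 59.9
```

Request:
drive_tool --commands '[1,0,0,-0.2,0,0,0,1,0,0,-0.5,0,0,0,1,0,0,-0.9,0,0,0,1,0,0,-0.9,0,0,0]'

```text
time_s: 34.4
eef_pos: [0.4065, 0.358, 0.097]
tcp_rot: [0.707, 0.707, 0.004, 0.001]
ft_force: [0.4, -0.3, -0.6]
width: 0.521
grasp_force: 61.3
```

```bash
python3 -c "
from h import *
chk([])
im=cv2.imread('pics/last_wrist.png'); cv2.imwrite('pics/w4.png',im[150:384,100:412])"
```

```text
t 34.4 p [0.4065 0.358  0.097 ] xyaw 90.0 tilt [0.006 0.004] w 0.52 g 61.3 q6 0.58
```

View pics/w4.png

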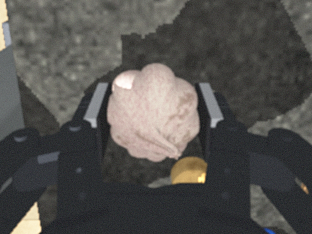

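The crop shows the garlic held squarely between the pads at (155,110). I'll raise it and carry it over the low things to the cream bowl.

Request:
drive_tool --commands '[1,0,0,-0.5,0,0,0,1,0,0,-0.8,0,0,0,1,0,0,-0.8,0,0,0]'

```text
time_s: 34.92
eef_pos: [0.4053, 0.3571, 0.1744]
tcp_rot: [0.707, 0.707, 0.001, 0.0]
ft_force: [-0.4, 0.0, -1.2]
width: 0.518
grasp_force: 61.4
```

Request:
drive_tool --commands '[1,-0.5,0.15,0,0,0,0,1,-0.99,0.3,0,0,0,0,1,-0.99,0.3,0,0,0,0]'

```text
time_s: 35.3
eef_pos: [0.4343, 0.2546, 0.1712]
tcp_rot: [0.709, 0.705, -0.002, -0.001]
ft_force: [0.2, -0.1, -0.0]
width: 0.524
grasp_force: 61.4
```

Request:
drive_tool --commands '[1,-0.5,0.15,0,0,0,0,1,-0.99,0.3,0,0,0,0,1,-0.99,0.3,0,0,0,0]'

```text
time_s: 35.67
eef_pos: [0.4645, 0.1565, 0.1717]
tcp_rot: [0.709, 0.705, -0.001, -0.001]
ft_force: [0.5, 0.0, -0.7]
width: 0.518
grasp_force: 61.4
```

Request:
drive_tool --commands '[1,-0.5,0.15,0,0,0,0,1,-0.99,0.3,0,0,0,0,1,-0.99,0.3,0,0,0,0]'

```text
time_s: 36.05
eef_pos: [0.4946, 0.0583, 0.172]
tcp_rot: [0.708, 0.706, -0.001, -0.001]
ft_force: [-0.4, 0.2, -0.3]
width: 0.52
grasp_force: 61.4
```

Request:
drive_tool --commands '[1,-0.5,0.15,0,0,0,0,1,-0.99,0.3,0,0,0,0,1,-0.99,0.3,0,0,0,0]'

```text
time_s: 36.42
eef_pos: [0.5247, -0.0402, 0.1721]
tcp_rot: [0.708, 0.706, -0.0, -0.001]
ft_force: [0.8, 0.6, -0.6]
width: 0.519
grasp_force: 61.4
```

Request:
drive_tool --commands '[1,-0.5,0.15,0,0,0,0,1,-0.99,0.3,0,0,0,0,1,-0.99,0.3,0,0,0,0]'

```text
time_s: 36.8
eef_pos: [0.5547, -0.1387, 0.1721]
tcp_rot: [0.708, 0.706, -0.0, -0.001]
ft_force: [-0.2, 1.2, -0.3]
width: 0.519
grasp_force: 61.4
```

Request:
drive_tool --commands '[1,-0.5,0.15,0,0,0,0,1,-0.99,0.3,0,0,0,0,1,-0.99,0.3,0,0,0,0,1,-0.99,0.3,0,0,0,0,1,-0.99,0.3,0,0,0,0]'

```text
time_s: 37.42
eef_pos: [0.5841, -0.235, 0.1733]
tcp_rot: [0.707, 0.708, 0.0, -0.001]
ft_force: [0.1, -0.1, 0.4]
width: 0.516
grasp_force: 61.4
```

```bash
python3 -c "
from h import *
chk([('bowl',.5845,-.234,.05,.075)])"
```

```text
t 37.42 p [ 0.5841 -0.235   0.1733] xyaw 90.1 tilt [-0.001  0.001] w 0.52 g 61.4 q6 -0.51
side bowl 283 [ 0.52  -0.305  0.04 ] [ 0.652 -0.166  0.057] [ 0.586 -0.235  0.049]
wrist bowl 3317 [ 0.519 -0.289  0.04 ] [ 0.654 -0.168  0.055] [ 0.587 -0.228  0.047]
```

View pics/last_wrist.png

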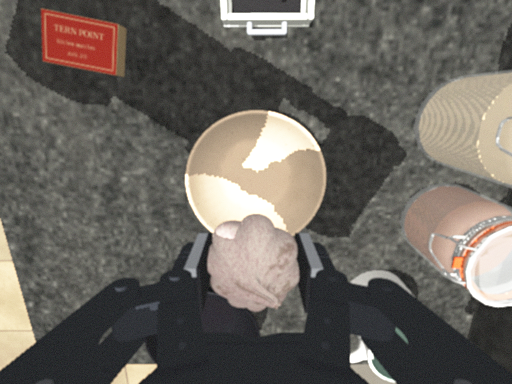

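The wrist view shows the garlic over the cream bowl, whose rim is centred at about (256,175). The match box is at (82,40), well clear.

Request:
drive_tool --commands '[1,0,0.01,0.4,0,0,0,1,0,0.01,0.8,0,0,0,1,0,0.01,0.95,0,0,0,1,0,0.01,0.95,0,0,0]'

```text
time_s: 38.08
eef_pos: [0.585, -0.2372, 0.078]
tcp_rot: [0.707, 0.707, -0.0, -0.001]
ft_force: [1.0, 0.3, 0.1]
width: 0.521
grasp_force: 61.4
```

Request:
drive_tool --commands '[1,0,0,0.2,0,0,0,1,0,0,0.4,0,0,0,1,0,0,0.47,0,0,0,1,0,0,0.47,0,0,0]'

```text
time_s: 38.58
eef_pos: [0.5857, -0.2377, 0.0323]
tcp_rot: [0.707, 0.707, 0.0, 0.001]
ft_force: [0.0, -0.4, 0.3]
width: 0.519
grasp_force: 61.4
```

Request:
drive_tool --commands '[-0.4,0,0,0,0,0,0,-0.4,0,0,0,0,0,0,-0.4,0,0,0,0,0,0,-0.4,0,0,0,0,0,0,-0.4,0,0,0,0,0,0,-0.4,0,0,-0.5,0,0,0,-0.4,0,0,-1,0,0,0,-0.4,0,0,-1,0,0,0]'

```text
time_s: 39.58
eef_pos: [0.5875, -0.2387, 0.1361]
tcp_rot: [0.707, 0.707, 0.001, 0.004]
ft_force: [0.4, -0.5, -0.7]
width: 0.701
grasp_force: 0.0
```

Request:
drive_tool --commands '[-0.4,0,-0.3,-0.5,0,0,0,-0.4,0,-0.9,-0.9,0,0,0,-0.4,0,-0.9,-0.9,0,0,0,-0.4,0,-0.9,-0.9,0,0,0,-0.4,0,-0.9,-0.9,0,0,0]'

```text
time_s: 40.2
eef_pos: [0.4956, -0.2371, 0.2197]
tcp_rot: [0.707, 0.707, -0.0, -0.001]
ft_force: [0.4, 0.6, -0.0]
width: 0.702
grasp_force: 0.0
```

Request:
drive_tool --commands '[-0.4,0,-0.5,0,0,0,0,-0.4,0,-1,0,0,0,0,-0.4,0,-1,0,0,0,0,-0.4,0,-1,0,0,0,0,-0.4,0,-1,0,0,0,0]'

```text
time_s: 40.83
eef_pos: [0.3963, -0.2375, 0.2209]
tcp_rot: [0.707, 0.707, 0.0, -0.0]
ft_force: [1.1, 0.6, -0.7]
width: 0.699
grasp_force: 0.0
```

```bash
python3 -c "
from h import *
chk([('brown',.596,.213,.061,.033),('pale',.604,.292,.061,.033),('blue',.594,-.046,.11,.035),('red',.594,.032,.11,.035),('match',.4,-.105,.018,.05),('weight',.441,.22,.034,.03)],('top','side'))
t=cv2.imread('pics/last_top.png'); cv2.imwrite('pics/topE.png',cv2.resize(t[130:260,90:430],(800,306),interpolation=3))
s=cv2.imread('pics/last_side.png'); cv2.imwrite('pics/sideE.png',cv2.resize(s[100:320,170:330],(436,600),interpolation=3))"
```

```text
t 40.83 p [ 0.3963 -0.2375  0.2209] xyaw 90.0 tilt [0. 0.] w 0.7 g 0.0 q6 -0.71
top brown 90 [0.57  0.191 0.051] [0.616 0.236 0.066] [0.593 0.213 0.059]
top pale 96 [0.577 0.271 0.051] [0.624 0.32  0.066] [0.6   0.296 0.059]
top blue 169 [ 0.571 -0.066  0.101] [ 0.612 -0.029  0.117] [ 0.592 -0.047  0.109]
top red 164 [0.573 0.013 0.101] [0.611 0.049 0.117] [0.592 0.031 0.109]
top match 354 [ 0.372 -0.131  0.008] [ 0.449 -0.079  0.026] [ 0.41  -0.105  0.017]
top weight 68 [0.423 0.204 0.024] [0.455 0.231 0.039] [0.439 0.218 0.031]
side brown 128 [0.573 0.188 0.051] [0.618 0.238 0.063] [0.595 0.213 0.057]
side pale 151 [0.58  0.271 0.051] [0.626 0.32  0.062] [0.603 0.295 0.057]
side blue 109 [ 0.576 -0.068  0.1  ] [ 0.615 -0.025  0.113] [ 0.596 -0.046  0.107]
side red 124 [0.577 0.012 0.1  ] [0.615 0.053 0.113] [0.596 0.033 0.106]
side match 195 [ 0.385 -0.133  0.008] [ 0.448 -0.076  0.024] [ 0.417 -0.104  0.016]
side weight 55 [0.43  0.207 0.024] [0.454 0.234 0.036] [0.442 0.22  0.03 ]
```

View pics/topE.png

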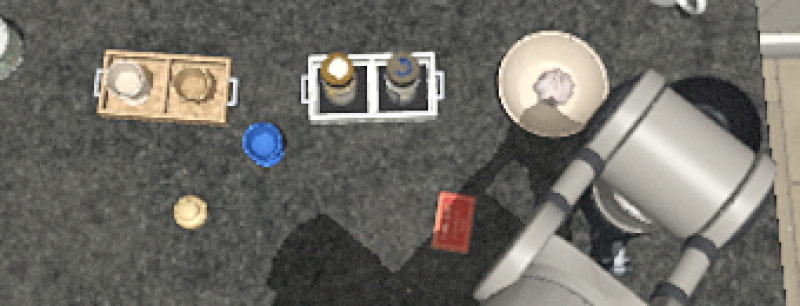

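View pics/sideE.png

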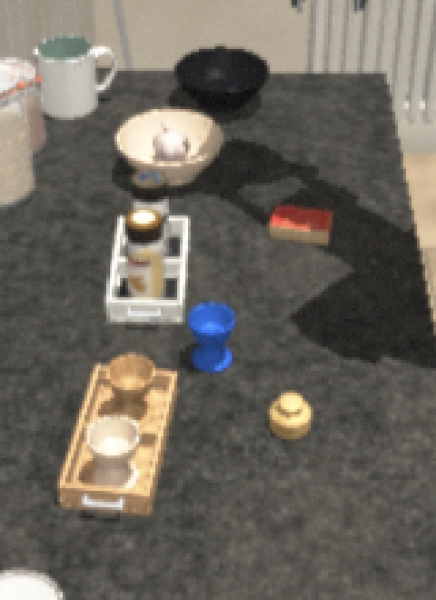

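Both views show the jars upright in the white tray (top crop 340,70 and 403,70), the cups upright in the wooden tray (128,80 and 193,83), and the garlic in the cream bowl (553,85). The match box, brass weight and blue cup have not moved.

```bash
python3 -c "
from workcell import env
print(env.job_done())"
```

```text
the job is handed in; nothing more can be done
None
```

The job is handed in: both jars stand in the white tray, both egg cups stand in the wooden tray and the garlic is in the cream bowl, with the match box and brass weight left where they lay; it took about 41 s of the 128 s.

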